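# Slide the dish tray under the bench riser until it is caught

## Task

Slide the small aluminium tray with its petri dish, nose first and flat on the counter, into the bay under the low bench riser, clear of the riser's underside. Push gently past the sprung catch until the catch has dropped behind the tray's nose and the tray meets the rubber stop, never pushing it against the riser harder than about 20 N, then let go and leave it there with the dish in it. Keep the tray level and leave the bottles and the timer where they are.

Things in the scene. Friction and masses are not known exactly. Their poses are not given: they have to be found in the camera images.
- tray_grip (a point): Centre of the tray's grey upright handle fin: a plate 34 mm along x, 10 mm thick in y, from 2 to 46 mm above the counter, this point at 24 mm. x points level from the fin to the tray's nose, the way it goes in; z up. The open aluminium pan (0.25 to 0.4 kg in all) is 110 long, 100 wide, 22 mm high; its end walls lie 45 and 155 mm ahead (+x). A web 16 mm high joins fin and pan.
- tray_nose (a point): Top of the crest of the tray's nose, 179 mm ahead of tray_grip and 20 mm above the counter; axes as tray_grip. The nose is 30 mm wide, in the middle of the leading end: from its tip (21 mm further ahead, 8 mm high) a ramp rises to the crest, behind which it drops to a flat 15 mm high.
- dish_centre (a point): Centre of the clear petri dish (58 mm across, 12 mm high) that lies loose in the tray.
- riser: Low bench riser, fixed to the counter: white board on two grey side walls and a back wall. Origin on the counter under its middle; +x points into the bay, z up. The open mouth is the -x end, 90 mm from the origin; outside 180 mm long (x), 150 mm wide, 48 mm high.
- mouth (a point): Middle of the bay's mouth on the counter, axes as the riser's. The bay is 105 mm wide between its side walls, about 118 mm at the mouth, narrowing over the first 20 mm; 36 mm high. Inside, two rubber stop pads meet the pan's leading end wall 87 to 123 mm past this point: where differs each run, is not shown and must be felt. The pads give 1 mm per 10 N, at most 5 mm.
- riser_top: The riser's white top board, 180 x 150 x 12 mm, part of the riser; origin at the middle of its underside, 36 mm above the counter; axes as the riser's.
- catch (a joint): Lift in m of the hidden sprung catch above the nose's path: 0 with no tray, about 0.009 as its roller rides the crest, about 0.004 once dropped behind it (tray caught). It is mounted with the stop pads: it meets the ramp some 30 mm before the pads are met, resists with up to 5 N along the push and 5 N downwards, besides the tray's friction, and snaps over some 2 to 7 mm before the pads.
- reagent_centre (a point): Centre of the body of the white wedge-shaped bottle (48 x 56 x 88 mm) that stands loose on the riser; a bystander.
- drop_bottle_centre (a point): Centre of the small white bottle (28 mm across, 58 mm high) that stands beyond the tray's way; a bystander.
- timer_centre (a point): Centre of the flat timer (62 x 62 x 18 mm) lying to the right of the riser; a bystander.

How it is judged:
By the outcome, as a careful person would: the job done as asked, in the order asked, and still so for the second after the job is handed in, with the robot touching nothing.
It also fails if it takes over 51 s, if anything falls off the work surface, if the arm or the gripper's body presses on something with over 40 N, if the wrist force passes 120 N, or if a joint passes its speed limit or range.

## Robot

A 6-joint arm with a two-finger parallel gripper is mounted at the origin on a cart in front of the work surface, level with it; the furniture and walls round the work are solid. World frame = base frame: x ahead of the robot, y to its left, z up, the work surface at z = 0. Lengths are in m, angles in rad, forces in N, time in s.
With the tool pointing down it reaches from about 0.275 to 0.75 m from the base axis. Payload 10.2 kg.
Tool frame: the origin (TCP) lies between the finger pads; the fingertips stand 17 mm ahead of it and the grasp point (between the pads) lies 2 mm behind it; y points along the fingers, x is the direction in which the jaws open and shut, and the axes are right-handed (so a half turn about y gives the same grasp; the last joint's range is limited). The gripper opens to 85 mm and grips with 20 to 120 N. Pads are 22 mm wide; open, the fingers measure 114 mm over their backs; the gripper's body (76 mm by 85 mm) begins 54 mm behind the grasp point. The pads swing forward as they close: fully open they stand 13 mm farther back than shut.
Start: joints at [-1.492, 0.313, 1.498, -0, 1.331, -0.223], TCP at [0.156, -0.501, 0.209] pointing down, gripper open.
Joint ranges: [-2.94, 2.94], [-0.97, 2.17], [0.19, 2.56], [-1.23, 4.37], [0.02, 3.11], [-2.88, 2.88]. Speed limits (rad/s): [2.39, 2.39, 3.01, 3.14, 3.14, 3.14].

## Interface

Orientations are given as a unit quaternion [x, y, z, w].
In Python, from cell import monitor, eyes, manip gives the robot as it stands.
- The arm moves only by the shell command python3 -m creep 'ROWS' [FORCE]. ROWS is JSON, a list of rows, each an object of numbers: "gripper": the finger opening in m, from 0 to 0.0854; "tx", "ty", "tz": the shift along the tool's x, y, z in m; "turn": the turn about the tool's y in rad. In form: [{"gripper": .., "tx": .., "ty": .., "tz": .., "turn": ..}, ...]. A call has exactly 8 rows; each row is the pose to reach, as a shift and turn from the pose commanded when the call began, along the tool's axes at that moment; what a row does not reach only later rows make up. A row lasts 1/10 s, in which the tool goes at most 50 mm and 8.59 degrees, less where a joint would pass 70% of its speed; a pose out of reach is approached as far as the arm can. A call with a gripper value outside its range is refused whole. The fingers move at their own pace and stop on an object; FORCE is the grip in N (left out, the last holds). Time passes only in rows, so rows that repeat a pose let the fingers close, or fill a call up. It gives the time, the measured TCP pose, the force and the opening at its end, in the units of the state.
- monitor.observe(): the state, without advancing time (a new reading comes with each control period).
- eyes.grab_frame(name): name is "side" or "top" or "wrist"; returns the picture (400x640x3 uint8, red, green, blue); there is no depth.
- eyes.camera_params(name): a dict with "intrinsics" (3x3 intrinsics, pixels), "D" ([k1, k2, p1, p2, k3] as OpenCV has them; the pictures are not rectified), "eye" and "rotation" of the camera in the world; the wrist camera has in their place "tool_from_camera" (4x4, takes a point from camera to tool coordinates, whose origin is the TCP and whose axes are the tool frame's). Camera axes: x right, y down, z forward; pixel columns grow to the right and rows downward; lengths in m; the calibration is good to about 2 mm. A picture is of the moment at which its call begins: read the wrist's pose just before it. camera_params takes no time and is no camera call.
- manip.finish_job(): hands the job in, once; it reports no verdict.
The state is a dict: "time": time; "joint_pos": joint angles; "joint_vel": joint speeds; "joint_torque": joint torques, N m; "eef_pos": TCP position; "tool_rot": TCP orientation; "ft_force": force on the tool from outside, world axes, zero at the start; "torque": the same for the moment, N m; "width": opening from 0.0 (shut) to 1.0 (fully open).
Only numpy, scipy, OpenCV 4.12 (cv2) and the standard library are available. Lean on these libraries where they do the work, as an engineer would, in place of code of your own. Each camera call takes 0.05 s, during which the arm holds its last target. There are 200 camera calls.

## Working session

There is one attempt and no reset: what is moved stays moved. The work goes in short steps, Python scripts to look and compute and a shell command to move; the robot and the scene stay as the last step left them, time stands still between calls to the robot, and variables do not carry over. Pictures are saved under pics/ and viewed, about 8 in all and at most 12, crops included, and the job is handed in when it is done.

```bash
ls; mkdir -p pics; cat > h.py <<'E'
import numpy as np,cv2
from cell import monitor,eyes,manip
from scipy.spatial.transform import Rotation as R
def cam(n):
    p=eyes.camera_params(n);K=np.array(p["intrinsics"]);D=np.array(p["D"],float)
    if n=="wrist":
        s=monitor.observe();T=np.eye(4);T[:3,:3]=R.from_quat(s["tool_rot"]).as_matrix();T[:3,3]=s["eef_pos"]
        T=T@np.array(p["tool_from_camera"]);return K,D,T[:3,3],T[:3,:3]
    return K,D,np.array(p["eye"]),np.array(p["rotation"])
def ray(c,uv,z):
    K,D,e,r=c
    q=cv2.undistortPoints(np.array(uv,float).reshape(-1,1,2),K,D).reshape(-1,2)
    d=np.c_[q,np.ones(len(q))]@r.T
    return e+d*((z-e[2])/d[:,2])[:,None]
def proj(c,P):
    K,D,e,r=c
    return cv2.projectPoints((np.array(P,float).reshape(-1,3)-e)@r,np.zeros(3),np.zeros(3),K,D)[0].reshape(-1,2)
def grab(n,f):
    c=cam(n);im=eyes.grab_frame(n)[:,:,::-1].copy();cv2.imwrite("pics/"+f,im);return c,im
E
python3 - <<'E'
from h import *
a=[grab(n,n+"0.png") for n in("top","side","wrist")]
for c,_ in a: print(c[2],c[3].round(3).tolist(),c[0][0,0])
cv2.imwrite("pics/all0.png",np.vstack([a[0][1],a[1][1]])[:, :])
s=monitor.observe();print(s["tool_rot"],s["ft_force"],R.from_quat(s["tool_rot"]).as_matrix().round(3))
E
```

```text
pics
[ 0.44082816 -0.25356257  1.3055608 ] [-0.696, 0.715, -0.044, 0.043] 421.3851446425186
[0.32638165 0.55657527 0.5461334 ] [-0.118, 0.85, -0.507, 0.083] 395.2415149258189
[ 0.23175312 -0.4777824   0.37273336] [[0.296, -0.908, -0.295], [-0.955, -0.282, -0.091], [-0.001, 0.309, -0.951]] 294.0772397036503
[-0.56922209  0.41938648 -0.41893819  0.56972975] [-0.62224513 -0.31323325  0.19900512] [[ 0.297 -0.     0.955]
 [-0.955  0.001  0.297]
 [-0.001 -1.     0.   ]]
```

View pics/top0.png

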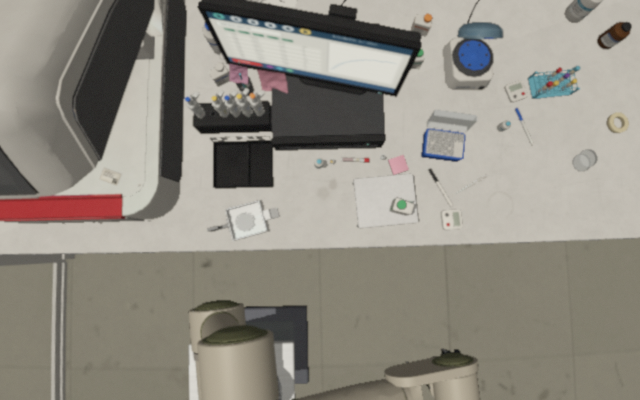

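View pics/side0.png

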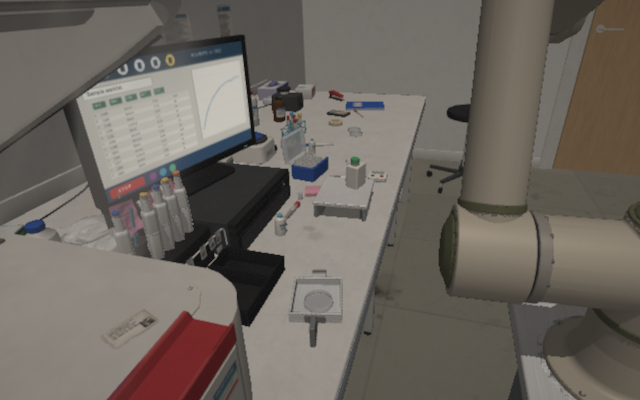

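The top view shows the tray at about (247,220), with its fin at (217,229) and nose at (272,213). The riser is at (386,202). The side view shows the same objects. The camera rotation is given as a quaternion, so I'll fix the helper.

```bash
sed -i 's/np.array(p\["rotation"\])$/R.from_quat(p["rotation"]).as_matrix()/' h.py
python3 - <<'E'
from h import *
c=cam("top");print(c[3].round(3).tolist())
print(ray(c,[[217,229],[247,220],[272,213],[386,202]],0.02).round(3))
im=cv2.imread("pics/top0.png")
t=cv2.resize(im[165:245,200:300],None,fx=7,fy=7,interpolation=cv2.INTER_CUBIC)[:, :]
a=cv2.resize(im[190:245,200:290],None,fx=8,fy=8,interpolation=cv2.INTER_CUBIC)
b=cv2.resize(im[165:235,345:470],None,fx=6,fy=6,interpolation=cv2.INTER_CUBIC)[:, :750]
o=np.zeros((860,750,3),np.uint8);o[:440,:720]=a;o[440:860]=b
cv2.imwrite("pics/z0.png",cv2.resize(o,(523,600)))
s=im=cv2.imread("pics/side0.png")
a=cv2.resize(s[260:350,280:355],None,fx=5,fy=5,interpolation=cv2.INTER_CUBIC)
b=cv2.resize(s[150:225,305:390],None,fx=5,fy=5,interpolation=cv2.INTER_CUBIC)
o=np.zeros((450,800,3),np.uint8);o[:,:375]=a;o[:375,375:]=b
t=cv2.imread("pics/z0.png")
cv2.imwrite("pics/z1.png",o)
E
```

```text
[[-0.027, -0.992, 0.122], [-1.0, 0.027, -0.003], [-0.0, -0.122, -0.992]]
[[ 0.498  0.065  0.02 ]
 [ 0.523 -0.027  0.02 ]
 [ 0.543 -0.104  0.02 ]
 [ 0.567 -0.454  0.02 ]]
```

View pics/z0.png

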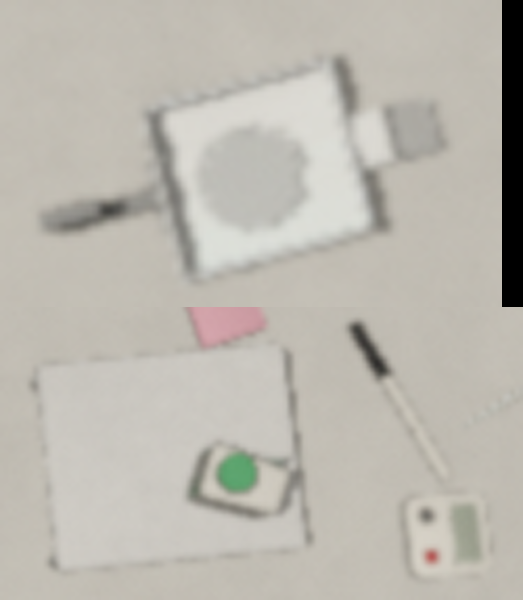

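View pics/z1.png

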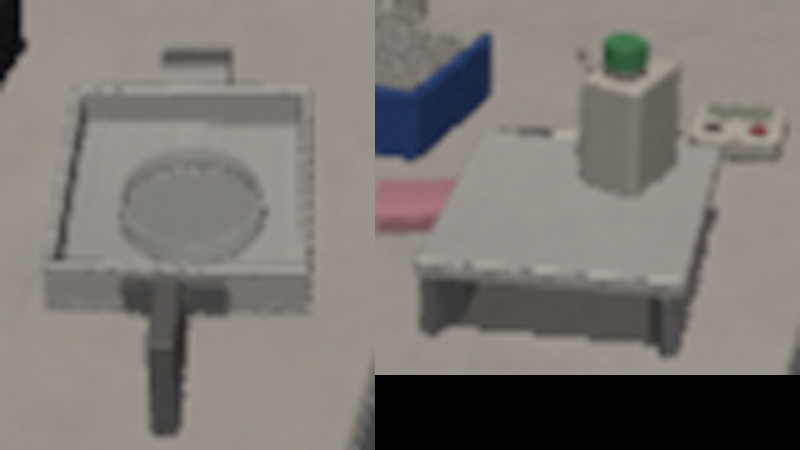

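```bash
python3 - <<'E'
from h import *
t=cam("top");s=cam("side")
A=lambda P:(np.array(P,float)+.5)/5.581-.5+[200,190]
B=lambda P:(np.array(P,float)-[0,307]+.5)/4.186-.5+[345,165]
S=lambda P:(np.array(P,float)+.5)/5-.5+[280,260]
U=lambda P:(np.array(P,float)-[375,0]+.5)/5-.5+[305,150]
def rep(n,p,q):
    m=p.mean(0);d=(p[q[0]]+p[q[1]]-p[q[2]]-p[q[3]])[:2]/2;e=(p[q[0]]+p[q[2]]-p[q[1]]-p[q[3]])[:2]/2
    print(n,m.round(4),"yaw",np.degrees(np.arctan2(d[1],d[0])).round(1),"len",np.linalg.norm(d).round(4),"w",np.linalg.norm(e).round(4), "yaw from width",np.degrees(np.arctan2(e[1],e[0])).round(1)-90)
# order front-left, front-right, back-left, back-right (front=ahead)
rep("pan top",ray(t,A([[340,58],[385,230],[152,110],[192,278]]),.022),[0,1,2,3])
rep("pan side",ray(s,S([[80,88],[308,90],[47,265],[310,265]]),.022),[0,1,2,3])
rep("riser top",ray(t,B([[287,347],[309,545],[38,366],[55,570]]),.048),[0,1,2,3])
rep("riser side",ray(s,U([[500,130],[720,150],[418,265],[685,285]]),.048),[0,1,2,3])
print("fin ends top",ray(t,A([[42,218],[103,202]]),.046).round(4).tolist())
print("fin side rear top",ray(s,S([[162,345]]),.046), "foot",ray(s,S([[165,433]]),.002))
print("bottle,timer",ray(t,B([[238,472],[448,536]]),.02).round(3).tolist())
E
```

```text
pan top [ 0.5238 -0.0288  0.022 ] yaw -76.7 len 0.1077 w 0.0964 yaw from width -76.4
pan side [ 0.5229 -0.0245  0.022 ] yaw -76.1 len 0.105 w 0.0976 yaw from width -75.3
riser top [ 0.5696 -0.4498  0.048 ] yaw -86.6 len 0.1823 w 0.1457 yaw from width -87.1
riser side [ 0.5663 -0.4488  0.048 ] yaw -87.1 len 0.1825 w 0.1422 yaw from width -86.9
fin ends top [[0.4988, 0.0887, 0.046], [0.5066, 0.0557, 0.046]]
fin side rear top [[0.49556699 0.08900467 0.046     ]] foot [[0.49659297 0.08733492 0.002     ]]
bottle,timer [[0.56, -0.502, 0.02], [0.508, -0.655, 0.02]]
```

Both views agree. The pan centre is about (0.5235, -0.027) at yaw -76.3°, and the fin is about (0.501, 0.071). The riser is at (0.568, -0.449), yaw -86.9°. Moving above the fin.

```bash
cat >> h.py <<'E'
def togo(p,xyaw):
    """shift/turn in tool axes to TCP p with tool-x yaw (deg)"""
    s=monitor.observe();M=R.from_quat(s["tool_rot"]).as_matrix()
    y=np.degrees(np.arctan2(M[1,0],M[0,0]))
    print("t",round(s["time"],2),"at",np.round(s["eef_pos"],4),"yaw",round(y,2),"tilt",np.degrees(np.arccos(-M[2,1])).round(2),"F",np.round(s["ft_force"],1),"w",round(s["width"],3))
    print("  tx,ty,tz",(M.T@(np.array(p)-s["eef_pos"])).round(4),"turn",round(-np.radians(xyaw-y),4))
E
python3 -m creep '[{"tx":-0.03,"tz":0.034,"ty":0.005,"turn":-0.1},{"tx":-0.061,"tz":0.069,"ty":0.01,"turn":-0.2},{"tx":-0.092,"tz":0.103,"ty":0.015,"turn":-0.31},{"tx":-0.122,"tz":0.138,"ty":0.02,"turn":-0.41},{"tx":-0.153,"tz":0.172,"ty":0.025,"turn":-0.52},{"tx":-0.183,"tz":0.206,"ty":0.03,"turn":-0.62},{"tx":-0.214,"tz":0.241,"ty":0.035,"turn":-0.72},{"tx":-0.244,"tz":0.275,"ty":0.04,"turn":-0.83}]'
python3 -c "
from h import *
togo([.501,.071,.12],13.7)"
```

```text
t 0.15 at [ 0.156  -0.5011  0.209 ] yaw -72.71 tilt 0.05 F [-0.6 -0.3  0.2] w 0.999
  tx,ty,tz [-0.4436  0.0895  0.4994] turn -1.5081schema error: expected keys gripper, tx, ty, tz, turn
```

Each row needs all five keys.

```bash

python3 -m creep '[{"gripper":0.085,"tx":-0.03,"tz":0.034,"ty":0.005,"turn":-0.1},{"gripper":0.085,"tx":-0.061,"tz":0.069,"ty":0.01,"turn":-0.2},{"gripper":0.085,"tx":-0.092,"tz":0.103,"ty":0.015,"turn":-0.31},{"gripper":0.085,"tx":-0.122,"tz":0.138,"ty":0.02,"turn":-0.41},{"gripper":0.085,"tx":-0.153,"tz":0.172,"ty":0.025,"turn":-0.52},{"gripper":0.085,"tx":-0.183,"tz":0.206,"ty":0.03,"turn":-0.62},{"gripper":0.085,"tx":-0.214,"tz":0.241,"ty":0.035,"turn":-0.72},{"gripper":0.085,"tx":-0.244,"tz":0.275,"ty":0.04,"turn":-0.83}]'
python3 -c "
from h import *
togo([.501,.071,.12],13.7)"
```

```text
time: 0.95
eef_pos: [0.3466, -0.1848, 0.1693]
tool_rot: [0.69, -0.153, 0.153, -0.69]
ft_force: [1.0, -0.1, 0.1]
width: 0.994
t 0.95 at [ 0.3466 -0.1848  0.1693] yaw -24.93 tilt 0.02 F [ 1.  -0.1  0.1] w 0.994
  tx,ty,tz [0.0322 0.0493 0.297 ] turn -0.6742
```

```bash

python3 -m creep '[{"gripper":0.085,"tx":0.004,"tz":0.042,"ty":0.007,"turn":-0.1},{"gripper":0.085,"tx":0.009,"tz":0.085,"ty":0.014,"turn":-0.2},{"gripper":0.085,"tx":0.014,"tz":0.127,"ty":0.021,"turn":-0.29},{"gripper":0.085,"tx":0.018,"tz":0.17,"ty":0.028,"turn":-0.38},{"gripper":0.085,"tx":0.023,"tz":0.212,"ty":0.035,"turn":-0.48},{"gripper":0.085,"tx":0.028,"tz":0.255,"ty":0.042,"turn":-0.58},{"gripper":0.085,"tx":0.032,"tz":0.297,"ty":0.049,"turn":-0.674},{"gripper":0.085,"tx":0.032,"tz":0.297,"ty":0.049,"turn":-0.674}]'
python3 -c "
from h import *
togo([.501,.071,.12],13.7)
grab('wrist','w1.png')"
```

```text
time: 1.75
eef_pos: [0.502, 0.0721, 0.1191]
tool_rot: [-0.702, -0.085, 0.086, 0.702]
ft_force: [-0.6, -2.0, -0.2]
width: 0.999
t 1.75 at [0.502  0.0721 0.1191] yaw 13.85 tilt 0.09 F [-0.6 -2.  -0.2] w 0.999
  tx,ty,tz [-0.0012 -0.0009 -0.0009] turn 0.0026
```

View pics/w1.png

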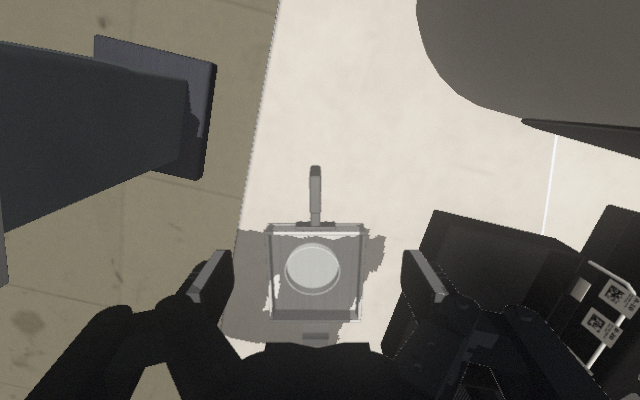

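The wrist view shows the fin running from about (315,166) to (315,212), with the pan rim corners near (266,224), (368,224), (361,320) and (271,320). The fin lies between the fingers.

```bash
python3 - <<'E'
from h import *
c=cam("wrist")
P=ray(c,[[266,225],[368,224],[361,319],[271,320]],.022);print(P.round(4).tolist(),P.mean(0).round(4))
d=P[2]+P[3]-P[0]-P[1];print("yaw",np.degrees(np.arctan2(d[1],d[0])))
F=ray(c,[[315,166],[315,173],[315.5,211]],.046);print(F.round(4).tolist())
m=P.mean(0)-.1*np.r_[d[:2]/np.linalg.norm(d[:2]),0];print("fin",m)
a=np.r_[.2368,-.9716]
for p in ([.501,.071],): print(proj(c,[[*(np.array(p)-.017*a),.046],[*(np.array(p)+.017*a),.046],[*p,.046]]))
E
```

```text
[[0.4616, 0.0237, 0.022], [0.5571, 0.0479, 0.022], [0.5823, -0.0618, 0.022], [0.4872, -0.0863, 0.022]] [ 0.522  -0.0191  0.022 ]
yaw -76.96844480056794
[[0.4931, 0.0964, 0.046], [0.4945, 0.0907, 0.046], [0.5027, 0.0581, 0.046]]
fin [0.49950075 0.07831386 0.022     ]
[[317.05700517 177.31950704]
 [317.12834205 215.32991334]
 [317.09344089 196.72395233]]
```

```bash

python3 -m creep '[{"gripper":0.085,"tx":-0.001,"tz":0.002,"ty":0.02,"turn":0.01},{"gripper":0.085,"tx":-0.002,"tz":0.003,"ty":0.04,"turn":0.01},{"gripper":0.085,"tx":-0.002,"tz":0.003,"ty":0.06,"turn":0.01},{"gripper":0.085,"tx":-0.002,"tz":0.003,"ty":0.075,"turn":0.01},{"gripper":0.085,"tx":-0.002,"tz":0.003,"ty":0.085,"turn":0.01},{"gripper":0.085,"tx":-0.002,"tz":0.003,"ty":0.09,"turn":0.01},{"gripper":0.085,"tx":-0.002,"tz":0.003,"ty":0.094,"turn":0.01},{"gripper":0.085,"tx":-0.002,"tz":0.003,"ty":0.094,"turn":0.01}]'
python3 -m creep '[{"gripper":0.05,"tx":0,"tz":0,"ty":0,"turn":0},{"gripper":0.03,"tx":0,"tz":0,"ty":0,"turn":0},{"gripper":0.02,"tx":0,"tz":0,"ty":0,"turn":0},{"gripper":0.01,"tx":0,"tz":0,"ty":0,"turn":0},{"gripper":0,"tx":0,"tz":0,"ty":0,"turn":0},{"gripper":0,"tx":0,"tz":0,"ty":0,"turn":0},{"gripper":0,"tx":0,"tz":0,"ty":0,"turn":0},{"gripper":0,"tx":0,"tz":0,"ty":0,"turn":0}]' 40
python3 -c "
from h import *
togo([.499,.0745,.025],13.7)
grab('wrist','w2.png')"
```

```text
time: 2.6
eef_pos: [0.4987, 0.0709, 0.0265]
tool_rot: [0.703, 0.079, -0.079, -0.703]
ft_force: [-0.3, 0.3, 0.2]
width: 0.992
time: 3.4
eef_pos: [0.4986, 0.0711, 0.0264]
tool_rot: [-0.703, -0.079, 0.079, 0.703]
ft_force: [-0.7, 0.5, 0.2]
width: 0.001
t 3.4 at [0.4986 0.0711 0.0264] yaw 12.89 tilt 0.0 F [-0.7  0.5  0.2] w 0.001
  tx,ty,tz [0.0011 0.0014 0.0032] turn -0.0141
```

View pics/w2.png

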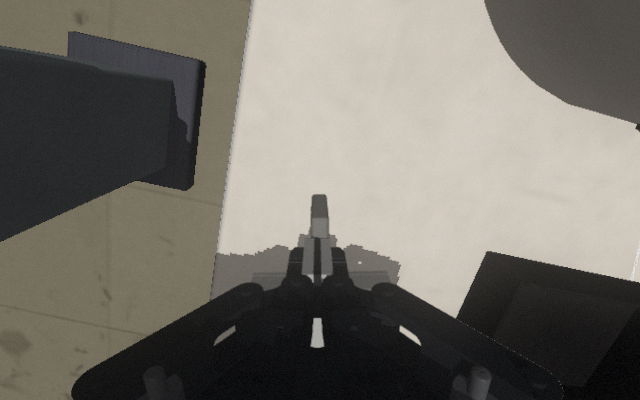

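The gripper shut fully (0.001), and the fin still shows behind the fingers at (319,195–237), so the grasp missed. I'll find out where the fin is.

```bash
python3 - <<'E'
from h import *
c=cam("wrist");print("cam",c[2])
a=np.r_[.2368,-.9716]
print("tcp px",proj(c,[[.4986,.0711,.0264],[.4986,.0711,.01]]).round(1).tolist())
for p in ([.499,.0745],): 
  for k in(-.017,.017):
    for z in (.046,.002): print(k,z,proj(c,[*(np.array(p)+k*a),z]).round(1))
print("row195,218,237 @.046",ray(c,[[319,195],[319,218],[319,237]],.046).round(4).tolist(),"@.002",ray(c,[[319,195]],.002).round(4))
ts=[grab(n,n+"1.png") for n in("top","side")]
o=np.hstack([cv2.resize(ts[0][1][190:245,200:290],None,fx=4.4,fy=4.4,interpolation=2),cv2.resize(ts[1][1][255:345,270:360],None,fx=4.4,fy=2.689,interpolation=2)])
o=np.hstack([cv2.resize(ts[0][1][185:265,190:290],(400,320),interpolation=2),cv2.resize(ts[1][1][265:345,275:375],(400,320),interpolation=2)])
cv2.imwrite("pics/z2.png",o)
E
```

```text
cam [0.48105864 0.14823707 0.19019432]
tcp px [[317.0, 235.5], [317.0, 224.7]]
-0.017 0.046 [[318.7 217. ]]
-0.017 0.002 [[318.3 192.1]]
0.017 0.046 [[319.5 272.8]]
0.017 0.002 [[319.  238.1]]
row195,218,237 @.046 [[0.4924, 0.103, 0.046], [0.4953, 0.0905, 0.046], [0.4977, 0.0797, 0.046]] @.002 [[0.4959 0.0892 0.002 ]]
```

View pics/z2.png

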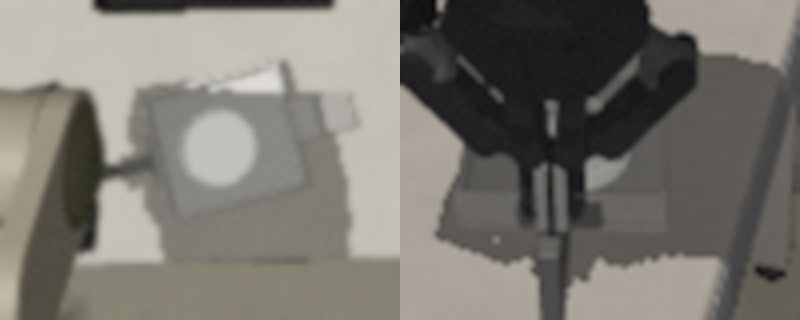

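```bash
python3 - <<'E'
import cv2,numpy as np
from h import *
w=cv2.imread("pics/w2.png")[180:310,240:400];s=cv2.imread("pics/side1.png")[275:350,300:350] 
g=lambda i,W,H:cv2.convertScaleAbs(cv2.resize(i,(W,H),interpolation=cv2.INTER_CUBIC),alpha=1.6,beta=10)
o=np.zeros((480,800,3),np.uint8);o[:390,:480]=g(w,480,390);o[:,480:]=g(s,320,480)
cv2.imwrite("pics/z3.png",o);print(monitor.observe())
E
```

```text
{'time': 3.55, 'joint_pos': array([-9.13367929e-02,  4.96133800e-01,  1.76676215e+00, -1.92440802e-05,
        8.78729099e-01, -3.16340157e-01]), 'joint_vel': array([-1.60362036e-03, -5.05967604e-04,  6.59802485e-05, -1.03183301e-03,
       -1.73571987e-03,  1.07196677e-03]), 'joint_torque': array([ 2.65881690e-04, -4.29327857e+01, -1.93882424e+01, -1.62854731e-04,
        5.17434528e-04,  7.38108088e-05]), 'eef_pos': array([0.49863505, 0.07111188, 0.02638857]), 'tool_rot': array([ 0.70263903,  0.07937504, -0.07939959, -0.70263341]), 'ft_force': array([-0.70861524,  0.34339335, -0.33047433]), 'torque': array([ 0.02839613, -0.01710628, -0.04474823]), 'width': -0.00036964366304230613}
```

View pics/z3.png

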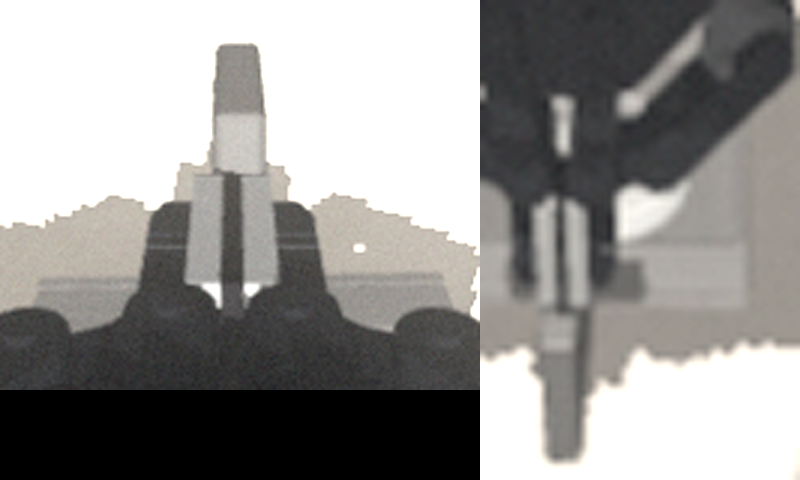

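```bash
python3 - <<'E'
from h import *
p=eyes.camera_params("wrist");T=np.array(p["tool_from_camera"]);c=(np.array(p["intrinsics"]),np.array(p["D"],float),T[:3,3],T[:3,:3])
print(T.round(3))
print("open tips",proj(c,[[sx*.043,.004,sz*.011] for sx in(-1,1) for sz in(-1,1)]).round(0).tolist())
print("shut tips",{y:proj(c,[[sx*.006,y,sz*.011] for sx in(-1,1) for sz in(-1,1)]).round(0).tolist() for y in(.017,0,-.02,-.04)})
E
```

```text
[[ 1.    -0.001 -0.001  0.   ]
 [ 0.    -0.309  0.951 -0.164]
 [-0.001 -0.951 -0.309  0.079]
 [ 0.     0.     0.     1.   ]]
open tips [[250.0, 248.0], [247.0, 216.0], [384.0, 248.0], [387.0, 216.0]]
shut tips {0.017: [[308.0, 239.0], [308.0, 209.0], [326.0, 239.0], [326.0, 209.0]], 0: [[307.0, 251.0], [307.0, 219.0], [327.0, 251.0], [327.0, 219.0]], -0.02: [[306.0, 269.0], [306.0, 233.0], [328.0, 269.0], [328.0, 233.0]], -0.04: [[305.0, 291.0], [304.0, 251.0], [329.0, 291.0], [330.0, 251.0]]}
```

```bash
python3 - <<'E'
from h import *
w=cam("wrist");s=cam("side")
for z in(.01,.03,.045,.05,.055,.06,.07): print(z,ray(w,[[317.5,237]],z).round(4)[0],ray(s,[[313.3,322.7]],z).round(4)[0])
print(proj(s,[[.4986,.0711,.0264],[.4986,.0711,.0464]]))
E
```

```text
0.01 [0.5009 0.0623 0.01  ] [0.51   0.0406 0.01  ]
0.03 [0.4987 0.0719 0.03  ] [0.5031 0.0599 0.03  ]
0.045 [0.4971 0.079  0.045 ] [0.498  0.0743 0.045 ]
0.05 [0.4965 0.0814 0.05  ] [0.4963 0.0791 0.05  ]
0.055 [0.496  0.0838 0.055 ] [0.4945 0.0839 0.055 ]
0.06 [0.4954 0.0862 0.06  ] [0.4928 0.0888 0.06  ]
0.07 [0.4943 0.0909 0.07  ] [0.4894 0.0984 0.07  ]
[[313.8624409  329.16815469]
 [313.49190036 320.73343982]]
```

Both views put the shut fingertips at z≈0.052. That is about 25 mm *behind* the reported TCP, not the stated 17 mm ahead of it, so the jaws closed just above the fin. I'll open, go about 38 mm lower in steps while watching the force, and close again.

```bash

python3 -m creep '[{"gripper":0.05,"tx":0,"tz":0,"ty":0,"turn":0},{"gripper":0.05,"tx":0,"tz":0.001,"ty":0,"turn":0},{"gripper":0.05,"tx":0,"tz":0.002,"ty":0,"turn":0},{"gripper":0.05,"tx":0,"tz":0.003,"ty":0.005,"turn":0},{"gripper":0.05,"tx":0,"tz":0.003,"ty":0.01,"turn":0},{"gripper":0.05,"tx":0,"tz":0.003,"ty":0.015,"turn":0},{"gripper":0.05,"tx":0,"tz":0.003,"ty":0.02,"turn":0},{"gripper":0.05,"tx":0,"tz":0.003,"ty":0.02,"turn":0}]'
python3 -m creep '[{"gripper":0.05,"tx":0,"tz":0,"ty":0.003,"turn":0},{"gripper":0.05,"tx":0,"tz":0,"ty":0.006,"turn":0},{"gripper":0.05,"tx":0,"tz":0,"ty":0.009,"turn":0},{"gripper":0.05,"tx":0,"tz":0,"ty":0.012,"turn":0},{"gripper":0.05,"tx":0,"tz":0,"ty":0.015,"turn":0},{"gripper":0.05,"tx":0,"tz":0,"ty":0.018,"turn":0},{"gripper":0.05,"tx":0,"tz":0,"ty":0.018,"turn":0},{"gripper":0.05,"tx":0,"tz":0,"ty":0.018,"turn":0}]'
python3 -m creep '[{"gripper":0.03,"tx":0,"tz":0,"ty":0,"turn":0},{"gripper":0.02,"tx":0,"tz":0,"ty":0,"turn":0},{"gripper":0.01,"tx":0,"tz":0,"ty":0,"turn":0},{"gripper":0,"tx":0,"tz":0,"ty":0,"turn":0},{"gripper":0,"tx":0,"tz":0,"ty":0,"turn":0},{"gripper":0,"tx":0,"tz":0,"ty":0,"turn":0},{"gripper":0,"tx":0,"tz":0,"ty":0,"turn":0},{"gripper":0,"tx":0,"tz":0,"ty":0,"turn":0}]' 40
python3 - <<'E'
from h import *
togo([.499,.0745,.025],13.4)
w=grab('wrist','w3.png')[1][150:330,200:440];s=grab('side','side3.png')[1][255:355,260:380]
cv2.imwrite("pics/z4.png",cv2.convertScaleAbs(np.hstack([cv2.resize(w,(440,330),interpolation=2),cv2.resize(s,(360,330),interpolation=2)]),alpha=1.4))
E
```

```text
time: 4.35
eef_pos: [0.4975, 0.074, 0.0056]
tool_rot: [-0.703, -0.079, 0.08, 0.703]
ft_force: [0.8, -0.2, 0.2]
width: 0.583
time: 5.15
eef_pos: [0.498, 0.0741, -0.0116]
tool_rot: [-0.703, -0.079, 0.079, 0.703]
ft_force: [-0.0, 0.0, 0.0]
width: 0.586
time: 5.95
eef_pos: [0.4981, 0.074, -0.0115]
tool_rot: [0.703, 0.08, -0.079, -0.703]
ft_force: [0.9, 0.0, 3.9]
width: 0.111
t 5.95 at [ 0.4981  0.074  -0.0115] yaw 12.89 tilt 0.02 F [0.9 0.  3.9] w 0.111
  tx,ty,tz [ 0.001  -0.0365  0.0003] turn -0.0089
```

View pics/z4.png

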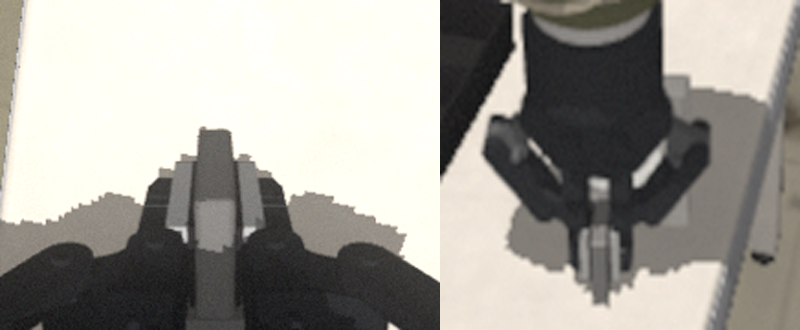

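The fin is now gripped (9.5 mm opening). I'll slide the tray flat along the counter to the pre-mouth position and turn it to the riser's axis, with a smooth ramp so the dish doesn't shift.

```bash

python3 -m creep '[{"gripper":0,"tx":0,"tz":-0.003,"ty":0,"turn":0.005},{"gripper":0,"tx":0.001,"tz":-0.01,"ty":0,"turn":0.01},{"gripper":0,"tx":0.001,"tz":-0.02,"ty":0,"turn":0.02},{"gripper":0,"tx":0.002,"tz":-0.033,"ty":0,"turn":0.03},{"gripper":0,"tx":0.003,"tz":-0.047,"ty":0,"turn":0.04},{"gripper":0,"tx":0.003,"tz":-0.061,"ty":0,"turn":0.055},{"gripper":0,"tx":0.004,"tz":-0.075,"ty":0,"turn":0.07},{"gripper":0,"tx":0.004,"tz":-0.09,"ty":0,"turn":0.085}]'
python3 -c "
from h import *
togo([.550,-.119,-.0115],3.1)"
```

```text
time: 6.85
eef_pos: [0.5219, -0.0123, -0.0114]
tool_rot: [-0.705, -0.049, 0.049, 0.706]
ft_force: [-1.1, 6.3, 6.2]
width: 0.105
t 6.85 at [ 0.5219 -0.0123 -0.0114] yaw 8.0 tilt 0.08 F [-1.1  6.3  6.2] w 0.105
  tx,ty,tz [ 1.300e-02 -1.000e-04 -1.095e-01] turn 0.0856
```

```bash

python3 -m creep '[{"gripper":0,"tx":0.002,"tz":-0.015,"ty":-0.0003,"turn":0.012},{"gripper":0,"tx":0.004,"tz":-0.03,"ty":-0.0003,"turn":0.025},{"gripper":0,"tx":0.005,"tz":-0.045,"ty":-0.0003,"turn":0.037},{"gripper":0,"tx":0.007,"tz":-0.06,"ty":-0.0003,"turn":0.05},{"gripper":0,"tx":0.009,"tz":-0.075,"ty":-0.0003,"turn":0.06},{"gripper":0,"tx":0.011,"tz":-0.088,"ty":-0.0003,"turn":0.07},{"gripper":0,"tx":0.012,"tz":-0.1,"ty":-0.0003,"turn":0.08},{"gripper":0,"tx":0.013,"tz":-0.106,"ty":-0.0003,"turn":0.085}]'
python3 - <<'E'
from h import *
togo([.550,-.119,-.0115],3.1)
t=grab('top','top4.png')[1];s=grab('side','side4.png')[1]
print(proj(cam('top'),[[.55,-.119,.03],[.563,-.359,.048]]).round(0).tolist(),proj(cam('side'),[[.55,-.119,.03],[.563,-.359,.048]]).round(0).tolist())
a=cv2.resize(t[165:245,260:430],(800,376),interpolation=2);b=cv2.resize(s[170:275,280:400],(251,220),interpolation=2)
b=cv2.resize(s[165:285,270:410],(257,220),interpolation=2)
o=np.zeros((600,800,3),np.uint8);o[:376]=a;o[376:596,:257]=b
w=grab('wrist','w4.png')[1];o[376:576,300:620]=cv2.resize(w,(320,200))
cv2.imwrite("pics/z5.png",o)
E
```

```text
time: 7.65
eef_pos: [0.5497, -0.1171, -0.0114]
tool_rot: [-0.707, -0.019, 0.019, 0.707]
ft_force: [-1.6, 4.7, 3.0]
width: 0.112
t 7.65 at [ 0.5497 -0.1171 -0.0114] yaw 3.07 tilt 0.01 F [-1.6  4.7  3. ] w 0.112
  tx,ty,tz [ 0.0002  0.0001 -0.0019] turn -0.0005
[[277.0, 210.0], [356.0, 203.0]] [[318.0, 261.0], [339.0, 204.0]]
```

View pics/z5.png

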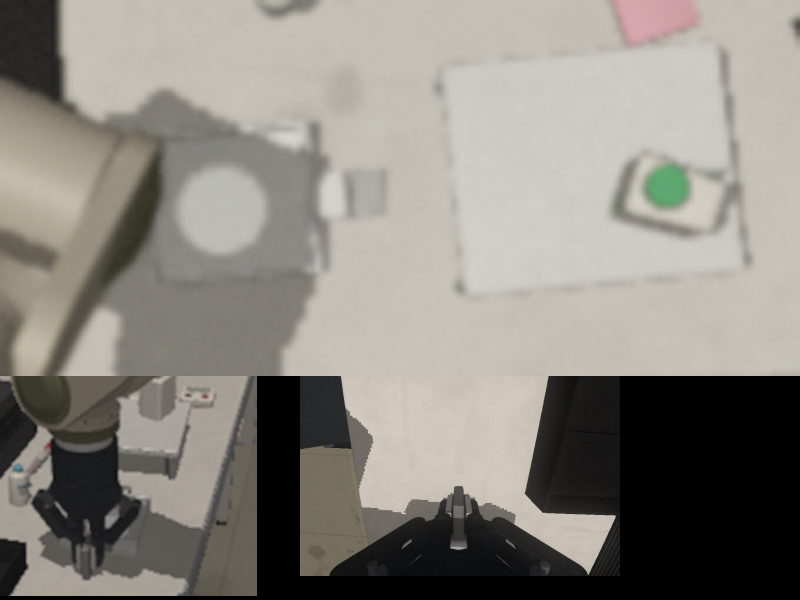

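```bash
cat > m.py <<'E'
from h import *
t=cam("top")
Z=lambda P:(np.array(P,float)+.5)/[4.706,4.7]-.5+[260,165]
r=ray(t,Z([[718,45],[745,268],[440,68],[462,294]]),.048)
d=(r[0]+r[1]-r[2]-r[3])[:2];y=np.degrees(np.arctan2(d[1],d[0]));w=(r[0]+r[2]-r[1]-r[3])[:2]
print("riser",r.mean(0).round(4),y.round(2),np.degrees(np.arctan2(w[1],w[0])).round(2)-90)
O=r.mean(0)[:2];a=np.radians(-86.9);ax=np.r_[np.cos(a),np.sin(a)];lt=np.r_[-ax[1],ax[0]]
f=lambda n,p:print(n,[((q[:2]-O)@ax.round(4)).round(4) for q in p],"lat",[((q[:2]-O)@lt).round(4) for q in p])
f("rim front",ray(t,Z([[318,123],[325,270]]),.022));f("rim rear",ray(t,Z([[162,138],[158,280]]),.022))
f("tip",ray(t,Z([[385,170],[385,215]]),.008));f("crest",ray(t,Z([[347,172],[347,218]]),.02))
f("TCP",[np.array(monitor.observe()["eef_pos"])])
E
python3 m.py
```

```text
riser [ 0.5695 -0.4482  0.048 ] -86.58 -86.37
rim front [np.float64(-0.1712), np.float64(-0.1747)] lat [np.float64(0.0464), np.float64(-0.0496)]
rim rear [np.float64(-0.2735), np.float64(-0.2828)] lat [np.float64(0.0448), np.float64(-0.0474)]
tip [np.float64(-0.1295), np.float64(-0.1321)] lat [np.float64(0.0135), np.float64(-0.0161)]
crest [np.float64(-0.155), np.float64(-0.1575)] lat [np.float64(0.013), np.float64(-0.017)]
TCP [np.float64(-0.332)] lat [np.float64(-0.0017)]
```

```bash

python3 -m creep '[{"gripper":0,"tx":0.001,"tz":-0.006,"ty":0,"turn":0},{"gripper":0,"tx":0.001,"tz":-0.016,"ty":0,"turn":0},{"gripper":0,"tx":0.001,"tz":-0.028,"ty":0,"turn":0},{"gripper":0,"tx":0.001,"tz":-0.04,"ty":0,"turn":0},{"gripper":0,"tx":0.001,"tz":-0.052,"ty":0,"turn":0},{"gripper":0,"tx":0.001,"tz":-0.063,"ty":0,"turn":0},{"gripper":0,"tx":0.001,"tz":-0.072,"ty":0,"turn":0},{"gripper":0,"tx":0.001,"tz":-0.078,"ty":0,"turn":0}]'
python3 - <<'E'
from h import *
togo([.550,-.119,-.0115],3.1)
t=grab('top','top5.png')[1];s=grab('side','side5.png')[1]
a=cv2.resize(t[165:245,290:430],(800,457),interpolation=2)
cv2.imwrite("pics/z6.png",a)
E
```

```text
time: 8.6
eef_pos: [0.5548, -0.1947, -0.0114]
tool_rot: [-0.707, -0.019, 0.019, 0.707]
ft_force: [-0.2, 2.0, 0.7]
width: 0.109
t 8.6 at [ 0.5548 -0.1947 -0.0114] yaw 3.12 tilt 0.01 F [-0.2  2.   0.7] w 0.109
  tx,ty,tz [-0.0007  0.0001  0.0759] turn 0.0003
```

View pics/z6.png

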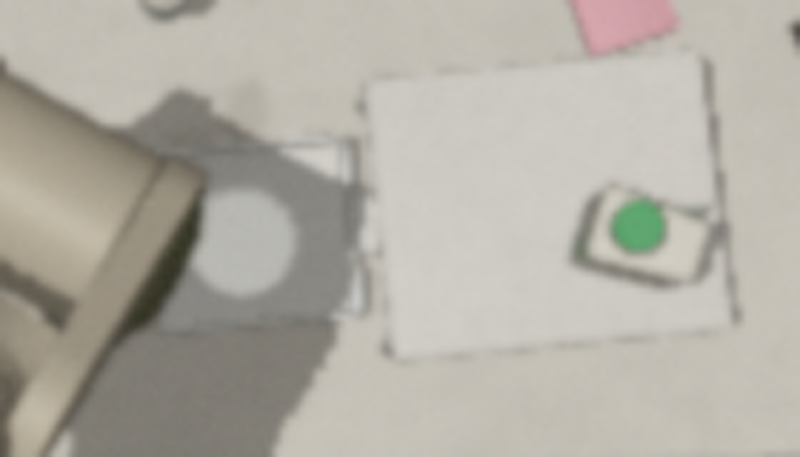

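The tray nose is under the board edge and the pan's front rim is about 5 mm short of the mouth. The rim runs (352,140)–(365,315), and the board's mouth edge runs (362,83)–(390,355). Checking the lateral offset numerically.

```bash
python3 - <<'E'
from h import *
t=cam("top");Z=lambda P:(np.array(P,float)+.5)/5.7125-.5+[290,165]
r=ray(t,Z([[705,55],[735,325],[362,83],[390,355]]),.048)
d=(r[0]+r[1]-r[2]-r[3])[:2];print(r.mean(0).round(4),np.degrees(np.arctan2(d[1],d[0])))
ax=d/np.linalg.norm(d);lt=np.r_[-ax[1],ax[0]];O=r.mean(0)[:2]-.09*ax
for n,p in(("rim",ray(t,Z([[352,140],[365,315]]),.022)),("rear-ish",ray(t,Z([[205,150],[205,328]]),.022)),("mouth",r[2:]),("tcp",[np.array(monitor.observe()["eef_pos"])])):
  print(n,[((q[:2]-O)@ax).round(4) for q in p],[((q[:2]-O)@lt).round(4) for q in p])
E
```

```text
[ 0.5698 -0.4491  0.048 ] -86.75318179256051
rim [np.float64(-0.0079), np.float64(-0.0097)] [np.float64(0.0456), np.float64(-0.0488)]
rear-ish [np.float64(-0.0872), np.float64(-0.0953)] [np.float64(0.0468), np.float64(-0.0485)]
mouth [np.float64(-0.002), np.float64(-0.0007)] [np.float64(0.0721), np.float64(-0.0721)]
tcp [np.float64(-0.1646)] [np.float64(-0.0005)]
```

```bash

python3 -m creep '[{"gripper":0,"tx":0.001,"tz":-0.003,"ty":0,"turn":0},{"gripper":0,"tx":0.001,"tz":-0.007,"ty":0,"turn":0},{"gripper":0,"tx":0.001,"tz":-0.011,"ty":0,"turn":0},{"gripper":0,"tx":0.001,"tz":-0.015,"ty":0,"turn":0},{"gripper":0,"tx":0.001,"tz":-0.019,"ty":0,"turn":0},{"gripper":0,"tx":0.001,"tz":-0.023,"ty":0,"turn":0},{"gripper":0,"tx":0.001,"tz":-0.027,"ty":0,"turn":0},{"gripper":0,"tx":0.001,"tz":-0.03,"ty":0,"turn":0}]'
python3 -c "
from h import *
togo([.550,-.119,-.0115],3.1)"
```

```text
time: 9.5
eef_pos: [0.5575, -0.2241, -0.0113]
tool_rot: [0.707, 0.019, -0.019, -0.707]
ft_force: [0.9, 1.2, -0.5]
width: 0.111
t 9.5 at [ 0.5575 -0.2241 -0.0113] yaw 3.14 tilt 0.0 F [ 0.9  1.2 -0.5] w 0.111
  tx,ty,tz [-0.0018  0.0002  0.1053] turn 0.0007
```

```bash

python3 -m creep '[{"gripper":0,"tx":0,"tz":-0.003,"ty":0,"turn":0},{"gripper":0,"tx":0,"tz":-0.006,"ty":0,"turn":0},{"gripper":0,"tx":0,"tz":-0.009,"ty":0,"turn":0},{"gripper":0,"tx":0,"tz":-0.012,"ty":0,"turn":0},{"gripper":0,"tx":0,"tz":-0.015,"ty":0,"turn":0},{"gripper":0,"tx":0,"tz":-0.018,"ty":0,"turn":0},{"gripper":0,"tx":0,"tz":-0.021,"ty":0,"turn":0},{"gripper":0,"tx":0,"tz":-0.024,"ty":0,"turn":0}]'
python3 -m creep '[{"gripper":0,"tx":0,"tz":-0.001,"ty":0,"turn":0},{"gripper":0,"tx":0,"tz":-0.002,"ty":0,"turn":0},{"gripper":0,"tx":0,"tz":-0.003,"ty":0,"turn":0},{"gripper":0,"tx":0,"tz":-0.004,"ty":0,"turn":0},{"gripper":0,"tx":0,"tz":-0.005,"ty":0,"turn":0},{"gripper":0,"tx":0,"tz":-0.006,"ty":0,"turn":0},{"gripper":0,"tx":0,"tz":-0.007,"ty":0,"turn":0},{"gripper":0,"tx":0,"tz":-0.008,"ty":0,"turn":0}]'
python3 -c "
from h import *
togo([.550,-.119,-.0115],3.1)"
```

```text
time: 10.3
eef_pos: [0.5589, -0.2479, -0.0113]
tool_rot: [-0.707, -0.019, 0.019, 0.707]
ft_force: [-1.0, 1.2, -1.6]
width: 0.112
time: 11.1
eef_pos: [0.5593, -0.2557, -0.0113]
tool_rot: [0.707, 0.019, -0.019, -0.707]
ft_force: [0.2, 1.1, -0.6]
width: 0.11
t 11.1 at [ 0.5593 -0.2557 -0.0113] yaw 3.15 tilt 0.0 F [ 0.2  1.1 -0.6] w 0.11
  tx,ty,tz [-0.0018  0.0002  0.137 ] turn 0.0009
```

```bash

python3 -m creep '[{"gripper":0,"tx":0,"tz":-0.001,"ty":0,"turn":0},{"gripper":0,"tx":0,"tz":-0.002,"ty":0,"turn":0},{"gripper":0,"tx":0,"tz":-0.003,"ty":0,"turn":0},{"gripper":0,"tx":0,"tz":-0.004,"ty":0,"turn":0},{"gripper":0,"tx":0,"tz":-0.005,"ty":0,"turn":0},{"gripper":0,"tx":0,"tz":-0.006,"ty":0,"turn":0},{"gripper":0,"tx":0,"tz":-0.007,"ty":0,"turn":0},{"gripper":0,"tx":0,"tz":-0.008,"ty":0,"turn":0}]'
python3 -m creep '[{"gripper":0,"tx":0,"tz":-0.001,"ty":0,"turn":0},{"gripper":0,"tx":0,"tz":-0.002,"ty":0,"turn":0},{"gripper":0,"tx":0,"tz":-0.003,"ty":0,"turn":0},{"gripper":0,"tx":0,"tz":-0.004,"ty":0,"turn":0},{"gripper":0,"tx":0,"tz":-0.005,"ty":0,"turn":0},{"gripper":0,"tx":0,"tz":-0.006,"ty":0,"turn":0},{"gripper":0,"tx":0,"tz":-0.007,"ty":0,"turn":0},{"gripper":0,"tx":0,"tz":-0.008,"ty":0,"turn":0}]'
```

```text
time: 11.9
eef_pos: [0.5597, -0.2637, -0.0113]
tool_rot: [-0.707, -0.019, 0.019, 0.707]
ft_force: [0.2, 1.2, -0.8]
width: 0.111
time: 12.7
eef_pos: [0.5602, -0.2717, -0.0113]
tool_rot: [-0.707, -0.019, 0.019, 0.707]
ft_force: [-0.2, 1.9, -1.4]
width: 0.113
```

```bash

python3 -m creep '[{"gripper":0,"tx":0,"tz":-0.001,"ty":0.0003,"turn":0},{"gripper":0,"tx":0,"tz":-0.002,"ty":0.0003,"turn":0},{"gripper":0,"tx":0,"tz":-0.003,"ty":0.0003,"turn":0},{"gripper":0,"tx":0,"tz":-0.004,"ty":0.0003,"turn":0},{"gripper":0,"tx":0,"tz":-0.005,"ty":0.0003,"turn":0},{"gripper":0,"tx":0,"tz":-0.006,"ty":0.0003,"turn":0},{"gripper":0,"tx":0,"tz":-0.007,"ty":0.0003,"turn":0},{"gripper":0,"tx":0,"tz":-0.008,"ty":0.0003,"turn":0}]'
python3 -m creep '[{"gripper":0,"tx":0,"tz":-0.001,"ty":0,"turn":0},{"gripper":0,"tx":0,"tz":-0.002,"ty":0,"turn":0},{"gripper":0,"tx":0,"tz":-0.003,"ty":0,"turn":0},{"gripper":0,"tx":0,"tz":-0.004,"ty":0,"turn":0},{"gripper":0,"tx":0,"tz":-0.005,"ty":0,"turn":0},{"gripper":0,"tx":0,"tz":-0.006,"ty":0,"turn":0},{"gripper":0,"tx":0,"tz":-0.006,"ty":0,"turn":0},{"gripper":0,"tx":0,"tz":-0.006,"ty":0,"turn":0}]'
```

```text
time: 13.5
eef_pos: [0.5607, -0.2788, -0.0114]
tool_rot: [-0.706, -0.019, 0.019, 0.707]
ft_force: [-1.2, 11.0, 7.3]
width: 0.11
time: 14.3
eef_pos: [0.5611, -0.2843, -0.0114]
tool_rot: [-0.706, -0.019, 0.02, 0.708]
ft_force: [-0.9, 11.8, 7.4]
width: 0.113
```

```bash

python3 -m creep '[{"gripper":0,"tx":0,"tz":0,"ty":-0.0003,"turn":0},{"gripper":0,"tx":0,"tz":-0.0005,"ty":-0.0003,"turn":0},{"gripper":0,"tx":0,"tz":-0.001,"ty":-0.0003,"turn":0},{"gripper":0,"tx":0,"tz":-0.0015,"ty":-0.0003,"turn":0},{"gripper":0,"tx":0,"tz":-0.002,"ty":-0.0003,"turn":0},{"gripper":0,"tx":0,"tz":-0.0025,"ty":-0.0003,"turn":0},{"gripper":0,"tx":0,"tz":-0.003,"ty":-0.0003,"turn":0},{"gripper":0,"tx":0,"tz":-0.003,"ty":-0.0003,"turn":0}]'

```

```text
time: 15.1
eef_pos: [0.5611, -0.2872, -0.0114]
tool_rot: [-0.706, -0.019, 0.02, 0.708]
ft_force: [-1.2, 10.8, 5.9]
width: 0.109
```

```bash

python3 -m creep '[{"gripper":0,"tx":0,"tz":-0.0005,"ty":0,"turn":0},{"gripper":0,"tx":0,"tz":-0.001,"ty":0,"turn":0},{"gripper":0,"tx":0,"tz":-0.0015,"ty":0,"turn":0},{"gripper":0,"tx":0,"tz":-0.002,"ty":0,"turn":0},{"gripper":0,"tx":0,"tz":-0.0025,"ty":0,"turn":0},{"gripper":0,"tx":0,"tz":-0.003,"ty":0,"turn":0},{"gripper":0,"tx":0,"tz":-0.0035,"ty":0,"turn":0},{"gripper":0,"tx":0,"tz":-0.004,"ty":0,"turn":0}]'
python3 -m creep '[{"gripper":0,"tx":0,"tz":-0.0005,"ty":0,"turn":0},{"gripper":0,"tx":0,"tz":-0.001,"ty":0,"turn":0},{"gripper":0,"tx":0,"tz":-0.0015,"ty":0,"turn":0},{"gripper":0,"tx":0,"tz":-0.002,"ty":0,"turn":0},{"gripper":0,"tx":0,"tz":-0.0025,"ty":0,"turn":0},{"gripper":0,"tx":0,"tz":-0.003,"ty":0,"turn":0},{"gripper":0,"tx":0,"tz":-0.003,"ty":0,"turn":0},{"gripper":0,"tx":0,"tz":-0.003,"ty":0,"turn":0}]'
```

```text
time: 15.9
eef_pos: [0.5613, -0.2908, -0.0114]
tool_rot: [-0.706, -0.019, 0.02, 0.708]
ft_force: [-1.1, 13.0, 5.3]
width: 0.113
time: 16.7
eef_pos: [0.5615, -0.2943, -0.0114]
tool_rot: [-0.706, -0.019, 0.02, 0.708]
ft_force: [-0.2, 10.6, 4.4]
width: 0.111
```

```bash

python3 -m creep '[{"gripper":0,"tx":0,"tz":-0.0005,"ty":0,"turn":0},{"gripper":0,"tx":0,"tz":-0.001,"ty":0,"turn":0},{"gripper":0,"tx":0,"tz":-0.0015,"ty":0,"turn":0},{"gripper":0,"tx":0,"tz":-0.002,"ty":0,"turn":0},{"gripper":0,"tx":0,"tz":-0.0025,"ty":0,"turn":0},{"gripper":0,"tx":0,"tz":-0.003,"ty":0,"turn":0},{"gripper":0,"tx":0,"tz":-0.003,"ty":0,"turn":0},{"gripper":0,"tx":0,"tz":-0.003,"ty":0,"turn":0}]'

```

```text
time: 17.5
eef_pos: [0.5617, -0.298, -0.0114]
tool_rot: [-0.707, -0.019, 0.02, 0.707]
ft_force: [0.1, 6.8, 3.3]
width: 0.111
```

```bash

python3 -m creep '[{"gripper":0,"tx":0,"tz":-0.0005,"ty":0,"turn":0},{"gripper":0,"tx":0,"tz":-0.001,"ty":0,"turn":0},{"gripper":0,"tx":0,"tz":-0.0015,"ty":0,"turn":0},{"gripper":0,"tx":0,"tz":-0.002,"ty":0,"turn":0},{"gripper":0,"tx":0,"tz":-0.002,"ty":0,"turn":0},{"gripper":0,"tx":0,"tz":-0.002,"ty":0,"turn":0},{"gripper":0,"tx":0,"tz":-0.002,"ty":0,"turn":0},{"gripper":0,"tx":0,"tz":-0.002,"ty":0,"turn":0}]'

```

```text
time: 18.3
eef_pos: [0.5618, -0.301, -0.0113]
tool_rot: [0.707, 0.02, -0.019, -0.707]
ft_force: [1.8, -1.0, -1.2]
width: 0.112
```

The force fell to about zero, so the catch has snapped over. Now feeling for the pads.

```bash

python3 -m creep '[{"gripper":0,"tx":0,"tz":-0.0005,"ty":0,"turn":0},{"gripper":0,"tx":0,"tz":-0.001,"ty":0,"turn":0},{"gripper":0,"tx":0,"tz":-0.001,"ty":0,"turn":0},{"gripper":0,"tx":0,"tz":-0.0015,"ty":0,"turn":0},{"gripper":0,"tx":0,"tz":-0.0015,"ty":0,"turn":0},{"gripper":0,"tx":0,"tz":-0.0015,"ty":0,"turn":0},{"gripper":0,"tx":0,"tz":-0.0015,"ty":0,"turn":0},{"gripper":0,"tx":0,"tz":-0.0015,"ty":0,"turn":0}]'

```

```text
time: 19.1
eef_pos: [0.5618, -0.3021, -0.0113]
tool_rot: [0.707, 0.019, -0.019, -0.707]
ft_force: [0.4, -0.3, -2.1]
width: 0.112
```

```bash

python3 -m creep '[{"gripper":0,"tx":0,"tz":-0.0005,"ty":0,"turn":0},{"gripper":0,"tx":0,"tz":-0.001,"ty":0,"turn":0},{"gripper":0,"tx":0,"tz":-0.001,"ty":0,"turn":0},{"gripper":0,"tx":0,"tz":-0.0015,"ty":0,"turn":0},{"gripper":0,"tx":0,"tz":-0.0015,"ty":0,"turn":0},{"gripper":0,"tx":0,"tz":-0.0015,"ty":0,"turn":0},{"gripper":0,"tx":0,"tz":-0.0015,"ty":0,"turn":0},{"gripper":0,"tx":0,"tz":-0.0015,"ty":0,"turn":0}]'

```

```text
time: 19.9
eef_pos: [0.5619, -0.3032, -0.0114]
tool_rot: [-0.707, -0.019, 0.02, 0.707]
ft_force: [-0.0, 2.4, -0.8]
width: 0.115
```

```bash

python3 -m creep '[{"gripper":0,"tx":0,"tz":-0.0005,"ty":0,"turn":0},{"gripper":0,"tx":0,"tz":-0.0005,"ty":0,"turn":0},{"gripper":0,"tx":0,"tz":-0.001,"ty":0,"turn":0},{"gripper":0,"tx":0,"tz":-0.001,"ty":0,"turn":0},{"gripper":0,"tx":0,"tz":-0.001,"ty":0,"turn":0},{"gripper":0,"tx":0,"tz":-0.001,"ty":0,"turn":0},{"gripper":0,"tx":0,"tz":-0.001,"ty":0,"turn":0},{"gripper":0,"tx":0,"tz":-0.001,"ty":0,"turn":0}]'

```

```text
time: 20.7
eef_pos: [0.5619, -0.3039, -0.0114]
tool_rot: [-0.706, -0.019, 0.02, 0.707]
ft_force: [-0.1, 5.8, 0.9]
width: 0.109
```

```bash

python3 -m creep '[{"gripper":0,"tx":0,"tz":-0.0003,"ty":0,"turn":0},{"gripper":0,"tx":0,"tz":-0.0006,"ty":0,"turn":0},{"gripper":0,"tx":0,"tz":-0.0008,"ty":0,"turn":0},{"gripper":0,"tx":0,"tz":-0.0008,"ty":0,"turn":0},{"gripper":0,"tx":0,"tz":-0.0008,"ty":0,"turn":0},{"gripper":0,"tx":0,"tz":-0.0008,"ty":0,"turn":0},{"gripper":0,"tx":0,"tz":-0.0008,"ty":0,"turn":0},{"gripper":0,"tx":0,"tz":-0.0008,"ty":0,"turn":0}]'

```

```text
time: 21.5
eef_pos: [0.5619, -0.3041, -0.0114]
tool_rot: [-0.706, -0.019, 0.02, 0.708]
ft_force: [-0.4, 8.8, 2.1]
width: 0.114
```

Pad contact is confirmed: the push is 8.8 N and rising while the tray has stopped moving. This also sits about 30 mm past the first ramp contact, as stated. Releasing, checking, then lifting away.

```bash

python3 -m creep '[{"gripper":0.011,"tx":0,"tz":0,"ty":0,"turn":0},{"gripper":0.014,"tx":0,"tz":0,"ty":0,"turn":0},{"gripper":0.02,"tx":0,"tz":0,"ty":0,"turn":0},{"gripper":0.03,"tx":0,"tz":0,"ty":0,"turn":0},{"gripper":0.04,"tx":0,"tz":0,"ty":0,"turn":0},{"gripper":0.05,"tx":0,"tz":0,"ty":0,"turn":0},{"gripper":0.05,"tx":0,"tz":0,"ty":0,"turn":0},{"gripper":0.05,"tx":0,"tz":0,"ty":0,"turn":0}]'
python3 -m creep '[{"gripper":0.05,"tx":0,"tz":0,"ty":-0.005,"turn":0},{"gripper":0.05,"tx":0,"tz":0,"ty":-0.015,"turn":0},{"gripper":0.05,"tx":0,"tz":0,"ty":-0.03,"turn":0},{"gripper":0.05,"tx":0,"tz":0,"ty":-0.05,"turn":0},{"gripper":0.05,"tx":0,"tz":0,"ty":-0.075,"turn":0},{"gripper":0.05,"tx":0,"tz":0,"ty":-0.1,"turn":0},{"gripper":0.05,"tx":0,"tz":0.03,"ty":-0.125,"turn":0},{"gripper":0.05,"tx":0,"tz":0.06,"ty":-0.14,"turn":0}]'
python3 -m creep '[{"gripper":0.05,"tx":0,"tz":0.04,"ty":-0.01,"turn":0},{"gripper":0.05,"tx":0,"tz":0.08,"ty":-0.02,"turn":0},{"gripper":0.05,"tx":0,"tz":0.12,"ty":-0.03,"turn":0},{"gripper":0.05,"tx":0,"tz":0.15,"ty":-0.03,"turn":0},{"gripper":0.05,"tx":0,"tz":0.17,"ty":-0.03,"turn":0},{"gripper":0.05,"tx":0,"tz":0.18,"ty":-0.03,"turn":0},{"gripper":0.05,"tx":0,"tz":0.18,"ty":-0.03,"turn":0},{"gripper":0.05,"tx":0,"tz":0.18,"ty":-0.03,"turn":0}]'
python3 - <<'E'
from h import *
c,t=grab('top','top9.png');_,s=grab('side','side9.png')
cs=cam('side');print(proj(cs,[[.562,-.304,.03]]))
o=np.zeros((600,800,3),np.uint8)
o[:300]=cv2.resize(t[165:240,310:510],(800,300),interpolation=2)
o[300:]=cv2.resize(s[160:250,270:390],(400,300),interpolation=2).repeat(1,0)[:, :400].copy() if 0 else np.hstack([cv2.resize(s[160:250,270:390],(400,300),interpolation=2)]*1+[cv2.resize(s[195:240,310:370],(400,300),interpolation=2)])
cv2.imwrite("pics/z9.png",o)
E
```

```text
time: 22.3
eef_pos: [0.562, -0.3054, -0.0113]
tool_rot: [0.707, 0.019, -0.019, -0.707]
ft_force: [0.5, 0.7, -0.4]
width: 0.585
time: 23.1
eef_pos: [0.5592, -0.2455, 0.1321]
tool_rot: [0.708, 0.02, -0.018, -0.706]
ft_force: [0.5, -0.3, 0.3]
width: 0.586
time: 23.9
eef_pos: [0.549, -0.0665, 0.1591]
tool_rot: [0.707, 0.02, -0.019, -0.707]
ft_force: [0.3, -0.7, -0.5]
width: 0.586
[[334.30670338 219.99751874]]
```

View pics/z9.png

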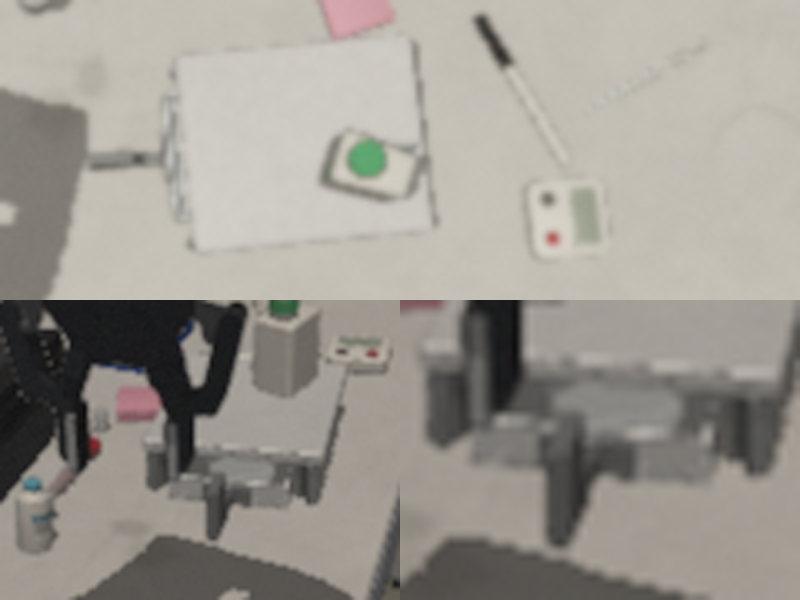

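The final view shows the tray level in the bay, with the fin sticking out at (90–160,160) and the dish visible in the pan. The bottles and timer haven't moved. One quick numeric check for spring-back and bystander shift, then I'll hand in.

```bash
python3 - <<'E'
from h import *
c=cam("top");print("fin rear end y",ray(c,[[332.3,204.7]],.046).round(4),"expected about -0.288")
a=cv2.imread("pics/top0.png");b=cv2.imread("pics/top9.png")
for n,(r0,r1,c0,c1) in dict(riserbottle=(190,222,388,420),timer=(205,235,435,470),drop=(155,170,310,330)).items():
    print(n,"shift px",np.round(cv2.phaseCorrelate(*[cv2.cvtColor(i[r0:r1,c0:c1],6).astype(np.float32) for i in(a,b)])[0],2))
print(manip.finish_job())
E
```

```text
fin rear end y [[ 0.5609 -0.2885  0.046 ]] expected about -0.288
riserbottle shift px [0.03 0.01]
timer shift px [ 0.   -0.05]
drop shift px [-0.14  0.6 ]
the job is handed in; nothing more can be done
None
```

The tray is in the bay under the riser, caught behind the sprung catch and up against the rubber stop, with the dish still in it. I handed the job in at about 24 s of the 51 s allowed.

- **Grasp:** The first grasp missed, because the fingertips sit about 25 mm behind the reported TCP, not 17 mm ahead of it as stated. The jaws closed just above the fin without moving the tray. I found the offset from two camera views, lowered the gripper about 38 mm and gripped the fin (about 9.5 mm opening).
- **Slide and catch:** I slid the tray flat on the counter into the bay. The push force rose to about 13 N on the ramp and fell to about 0 N when the catch snapped over.
- **Stop:** The force then rose to 8.8 N at the pads, about 2 to 5 mm past the snap. The highest force I read was 13 N, but I only get a reading at the end of each 0.8 s move, so a short peak in between would not show.
- **Last checks:** After release the fin's rear end was at y = -0.2885, against an expected -0.288, so the tray did not spring back. The last picture shows the dish in the pan. The riser bottle and timer moved less than 0.1 px.
- **Disagreement:** The small drop bottle's image patch read a 0.6 px shift (about 2 mm). The tray and the arm passed well clear of that bottle, and I put the shift down to a change in lighting or shadow, but I did not confirm it.
- **Catch drop:** I inferred this from the force alone, since the catch is hidden.

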